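Fish a lock ring out of the gap behind the pine shelf with a bent rod

ROBOT

A 7-joint arm with a two-finger parallel gripper is mounted at the origin on the work surface. World frame = base frame: x ahead of the robot, y to its left, z up, the work surface at z = 0. Lengths are in m, angles in degrees, forces in N, time in s.
With the tool pointing down it reaches from about 0.425 to 0.875 m from the base axis. Payload 8.4 kg.
Tool frame: the origin (TCP) lies on the mounting face of the last link; the fingertips stand 173 mm ahead of it and the grasp point (between the pads) lies 155 mm ahead of it; z points along the fingers, y is the line along which they close (so a half turn about z gives the same grasp; the last joint's range is limited). The gripper opens to 85 mm and grips with 20 to 120 N. Pads are 22 mm wide; open, the fingers measure 114 mm over their backs; the gripper's body (76 mm by 85 mm) begins 54 mm behind the grasp point. The pads swing forward as they close: fully open they stand 13 mm farther back than shut.
Start: joints at [60.321, 19.091, 2.286, 83.961, -0.768, 76.965, -3.352], TCP at [0.264, -0.594, 0.405] pointing down, gripper open.
Joint ranges: [-147.57, 147.57], [-21.85, 119.76], [-74.77, 79.35], [14.55, 137.4], [-85.83, 265.84], [4.83, 119.75], [-152.11, 152.11]. Speed limits (degrees/s): [127.2, 127.2, 159.86, 159.86, 180, 180, 180].

INTERFACE

Orientations are given as [roll, pitch, yaw] about the fixed x, y, z axes, in that order (R = Rz(yaw) Ry(pitch) Rx(roll)).
In Python, from plant import bot, capture, ticket gives the robot as it stands.
- The arm moves only by the tool play_rows, never from a script. Its arguments are lists of equal length, an entry for each row: "offset": the shift along the tool's x, y, z in m, a list of three; "twist": the turn, a rotation vector about the tool's x, y, z in degrees, a list of three; "hand": the closure, from 0 (fully open) to 1 (shut). In form: {"offset": [[x, y, z], ...], "twist": [[wx, wy, wz], ...], "hand": [hand, ...]}. A call has 1 to 12 rows; each row is the pose to reach, as a shift and turn from the pose commanded when the call began, along the tool's axes at that moment; what a row does not reach only later rows make up. A row lasts 1/10 s, in which the tool goes at most 50 mm and 8.59 degrees, less where a joint would pass 70% of its speed; a pose out of reach is approached as far as the arm can. A call with a gripper value outside its range is refused whole. The fingers move at their own pace and stop on an object; the grip force is fixed at half the most. Time passes only in rows, so rows that repeat a pose let the fingers close. It gives the time, the measured TCP pose, the force, the opening and the grip force at its end, in the units of the state.
- bot.read_state(): the state, without advancing time (a new reading comes with each control period).
- capture(name): name is "scene" or "top" or "wrist"; returns a dict with "pixels" (480x640x3 uint8, red, green, blue), "z_map" (480x640 float32, m along the optical axis (not along the pixel's ray), 0 where there is no reading), "vfov" (degrees; the focal length in pixels is half the picture's height over the tangent of half this angle, whatever the lens; pixels are square), "cx", "cy" (the principal point, pixels), "camera_from_world" (4x4, takes a point from world to camera coordinates); the wrist camera has in their place "hand_eye" (4x4, takes a point from camera to tool coordinates, whose origin is the TCP and whose axes are the flange's). Camera axes: x right, y down, z forward; pixel columns grow to the right and rows downward; lengths in m; the calibration is good to about 2 mm. A picture is of the moment at which its call begins: read the wrist's pose just before it.
- ticket.sign_off(): hands the job in; it is judged then, once.
The state is a dict: "time_s": time; "joint_pos": joint angles; "qvel": joint speeds; "joint_torque": joint torques, N m; "eef_pos": TCP position; "tcp_rot": TCP orientation; "wrist_force": force on the tool from outside, world axes, zero at the start; "moment": the same for the moment, N m; "opening": opening from 0.0 (shut) to 1.0 (fully open); "gripper_force": force on a finger pad.
Only numpy, scipy, OpenCV 4.12 (cv2) and the standard library are available. Lean on these libraries where they do the work, as an engineer would, in place of code of your own. Each camera call takes 0.05 s, during which the arm holds its last target. There are 200 camera calls.

TASK

A flat steel lock ring has dropped into the narrow gap between the small pine shelf and the white pegboard panel and lies under the clear cover. Take the bent rod from its stand, reach under the cover with its foot, drop the toe into the ring and rake the ring along the uneven floor of the gap, with only light pressure on shelf, floor and panel, until it lies flat in the grey tray at the mouth; do not touch the ring with the gripper. Then put the rod back in its stand and let go, leaving the tin, the box and the scraper alone.

Things in the scene. Friction and masses are not known exactly. Their poses are not given: they have to be found in the camera images.
- shelf_gap: Pine shelf, white panel and grey tray, one fixed unit; origin on the bench, z up. The gap between shelf (-x side, out to x = -140 mm) and 6 mm panel (+x side) runs along y: 46 mm wide (x -23 to 23 mm), y -115 mm (open mouth) to +115 mm (closed). Walls and shelf top are 75 mm above the bench; the gap is open above except for the clear cover.
- gap_mouth (a point): Middle of the floor's edge at the gap's mouth, 14 mm above the bench; here the floor drops straight to the tray's floor, 9 mm lower. From the mouth inwards the floor is bare pine, 14 mm high for the first 7 to 42 mm (varies), then 15 mm up to the hollow.
- gap_end (a point): Middle of the gap's floor at its closed end, 15 mm above the bench. The floor has one hollow across it, 7 mm deep and 86 mm long: 36 mm of flat bottom and a 25 mm long ramp at either end. The hollow's middle lies anywhere from y = -20 to +15 mm of the shelf unit, different each time and not measured: it must be felt or seen.
- cover_edge (a point): Middle of the free edge of the clear plastic cover, at its underside, 75 mm above the bench. The cover is 4 mm thick and lies across the gap from here (y = +30 mm of the shelf unit) to the closed end.
- tray (a point): Centre of the grey tray's floor, 5 mm above the bench. The floor is 120 x 120 mm, from the gap's mouth outwards; a rim 12 mm above the bench on the three sides away from the mouth.
- ring: The lost part: a flat dark steel lock ring, 40 mm outside, 26 mm hole, 5 mm thick, 20 to 40 g, lying flat near the closed end of the gap. Origin at the centre of its underside, z along its axis.
- rod: Bent steel rod, 6 mm thick, 80 g, hanging upright in its stand. Origin on the shaft's axis, level with the toe's end; z up. At z = 22 mm the foot turns off along +y for 70 mm, then the toe turns down to a round end at z = 0. Guard plate (36 x 52 mm in x, y) at z = 98 to 104 mm; above it a wooden handle, 24 x 24 mm, z = 104 to 160 mm.
- rod_grip (a point): Where to grip the rod: on the handle's axis, 135 mm above the level of the toe's end.
- rod_toe (a point): Underside of the toe's round end.
- stand: Fixed wooden stand, 60 (x) x 136 (y) x 100 mm high, origin at the centre of its underside. An upright slot 14 mm wide (x) and 97 mm long (y, -48.5 to 48.5 mm) goes down to the bench. The rod hangs in it, foot along the stand's +y, its guard plate resting on the stand's top.
- stand_seat (a point): Where the rod's shaft belongs: on the stand's top, at y = -36 mm of the stand. The guard plate's underside rests at this level, so the rod's origin is 98 mm below it.
- tin: Bystander: round grey tin, 68 mm across, 75 mm high. Origin at the centre of its underside.
- acrylic_box: Bystander: open clear acrylic box, 100 x 130 x 50 mm. Origin at the centre of its underside.
- scraper: Bystander: stainless scraper with black handle, 200 mm long, lying flat.
There are look-alikes about, which are no part of the job. Leave any purple or turquoise look-alike of the rod alone.

How it is judged:
By the outcome, as a careful person would: the job done as asked, in the order asked, and still so for the second after the job is handed in, with the robot touching nothing.
It also fails if it takes over 72 s, if anything falls off the work surface, if the arm or the gripper's body presses on something with over 40 N, if the wrist force passes 120 N, or if a joint passes its speed limit or range.

## Working session

There is one attempt and no reset: what is moved stays moved. The work goes in short steps, Python scripts to look and compute and a tool call to move; the robot and the scene stay as the last step left them, time stands still between calls to the robot, and variables do not carry over. Pictures are saved under pics/ and viewed, at most 10 in all, crops included, and the job is handed in when it is done.

Besides the shell and the picture viewer there is one more tool, called after "Call:" as a command line: name --argument value ..., lists and objects as JSON in quotes. play_rows: Moves the arm, as the interface text tells. Its arguments: {"type":"object","properties":{"offset":{"type":"array","items":{"type":"array","items":{"type":"number"}}},"twist":{"type":"array","items":{"type":"array","items":{"type":"number"}}},"hand":{"type":"array","items":{"type":"number"}}},"required":["offset","twist","hand"]}

```bash
mkdir -p pics; cat > h.py <<'E'
import numpy as np, cv2, pickle
from plant import bot, capture, ticket
from scipy.spatial.transform import Rotation as R
def T():
    s=bot.read_state(); M=np.eye(4); M[:3,:3]=R.from_euler('xyz',s['tcp_rot'],degrees=True).as_matrix(); M[:3,3]=s['eef_pos']; return M,s
def shot(name,fn):
    M,s=T(); c=capture(name); c['W']=M@c['hand_eye'] if 'hand_eye' in c else np.linalg.inv(c['camera_from_world'])
    pickle.dump(c,open(f'pics/{fn}.pkl','wb')); cv2.imwrite(f'pics/{fn}.png',c['pixels'][:,:,::-1]); return c
def load(fn): return pickle.load(open(f'pics/{fn}.pkl','rb'))
def ray(c,u,v):
    f=240/np.tan(np.radians(c['vfov'])/2); return np.array([(u-c['cx'])/f,(v-c['cy'])/f,1.])
def p3(c,u,v,z=None):
    d=ray(c,u,v)
    if z is None:
        p=d*c['z_map'][int(round(v)),int(round(u))]; return c['W'][:3,:3]@p+c['W'][:3,3]
    w=c['W'][:3,:3]@d; o=c['W'][:3,3]; return o+w*(z-o[2])/w[2]
def cloud(c):
    f=240/np.tan(np.radians(c['vfov'])/2); v,u=np.mgrid[:480,:640]; z=c['z_map']
    P=np.stack([(u-c['cx'])/f*z,(v-c['cy'])/f*z,z],-1); return P@c['W'][:3,:3].T+c['W'][:3,3]
E
python3 - <<'E'
from h import *
print(bot.read_state())
for n in('scene','top'): c=shot(n,n+'0'); print(c['vfov'],c['W'][:3,3])
E
```

```text
{'time_s': 0.0, 'joint_pos': array([60.31973501, 19.13033462,  2.28399963, 84.01247085, -0.76656664,
       76.96483171, -3.3506292 ]), 'qvel': array([ 0.08592499,  0.01128391, -0.08093134,  0.04011578,  0.00829129,
       -0.02322136, -0.069894  ]), 'joint_torque': array([-3.05180470e-05, -6.58531952e+01,  1.36539638e+00, -4.05555189e+01,
        1.68171659e-02,  1.25191896e-02,  2.56414133e-06]), 'eef_pos': array([ 0.26426023, -0.5936558 ,  0.4038249 ]), 'tcp_rot': array([-1.79907860e+02,  7.19606402e-03,  2.39975379e+01]), 'wrist_force': array([ 0.51100812, -0.74561316, -0.59080649]), 'moment': array([ 0.02195769, -0.02142049,  0.00550842]), 'gripper_force': 0.0, 'opening': 0.9996720041866363}
55.78808482534494 [1.01937306 0.51772353 0.7390921 ]
42.35241937054772 [3.15042633e-01 6.77679950e-04 1.54670869e+00]
```

View pics/scene0.png

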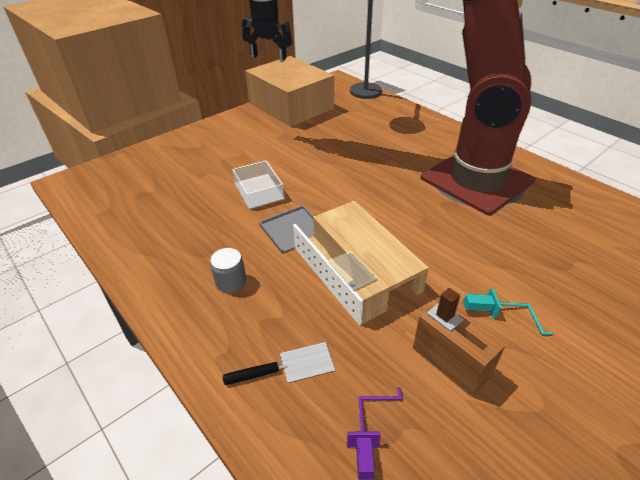

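View pics/top0.png

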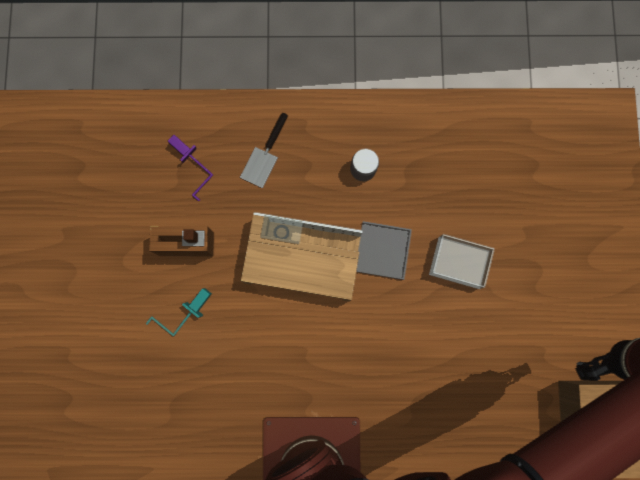

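Scene image: stand with the brown-handled rod is at (449,305), and there are look-alikes in turquoise (500,303) and purple (365,440). The shelf gap, with its clear cover, is around (350,270). In the top view the ring shows under the cover at (281,231), the tray is at (384,250) and the stand is at (180,240). The rod meant is the one hanging in the wooden stand (brown handle, top view (190,237)). I'll confirm it in a crop.

```bash
python3 - <<'E'
from h import *
t=load('top0'); s=load('scene0')
a=cv2.resize(t['pixels'][200:310,145:415],(800,326),interpolation=cv2.INTER_CUBIC)
b=cv2.resize(s['pixels'][200:400,280:560],(380,271),interpolation=cv2.INTER_CUBIC)
c=cv2.resize(s['pixels'][220:320,290:430],(380,271),interpolation=cv2.INTER_CUBIC)
m=np.zeros((597,800,3),np.uint8); m[:326]=a; m[326:,:380]=b; m[326:,400:780]=c
cv2.imwrite('pics/m.png',m[:,:,::-1])
P=cloud(t)
# stand top & shelf top: fit rectangles to points in height bands
def rect(lo,hi,x0,x1,y0,y1):
    m=(P[...,2]>lo)&(P[...,2]<hi)&(P[...,0]>x0)&(P[...,0]<x1)&(P[...,1]>y0)&(P[...,1]<y1)
    q=P[m]; print(m.sum(),q[:,2].mean(),cv2.minAreaRect((q[:,:2]*1000).astype(np.float32)))
p=p3(t,180,240);print(p,p3(t,190,237),p3(t,300,270),p3(t,384,250))
rect(.085,.11,.45,.65,.2,.5)
rect(.145,.175,.45,.65,.2,.5)
rect(.065,.085,.3,.75,-.15,.25)
E
```

```text
[0.54339882 0.32495459 0.02670979] [0.52945665 0.27307897 0.16485578] [0.46338705 0.02605879 0.07406372] [ 0.52009879 -0.18320976  0.00695149]
1193 0.10038991592691363 ((536.8076171875, 314.0350036621094), (136.84716796875, 61.35061264038086), 89.75625610351562)
138 0.16052179576602868 ((536.6306762695312, 278.68756103515625), (24.870018005371094, 25.790517807006836), 89.9932632446289)
7069 0.07583808376390785 ((601.23583984375, 54.41139221191406), (365.9761657714844, 361.2736511230469), 80.0352783203125)
```

View pics/m.png

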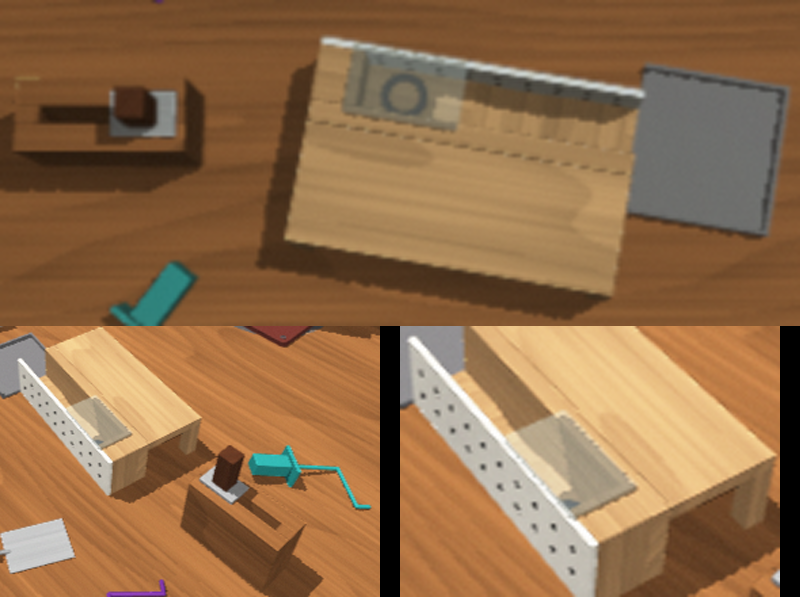

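Top crop: the brown handle in the wooden stand is at (132,103), which confirms the rod. The ring is under the cover at (404,95), which is about (281.4,232) in the full picture.

```bash
python3 - <<'E'
from h import *
t=load('top0'); P=cloud(t)
m=(P[...,2]>.068)&(P[...,2]<.084)&(P[...,0]>.35)&(P[...,0]<.65)&(P[...,1]>-.13)&(P[...,1]<.2)
lab=cv2.connectedComponents(m.astype(np.uint8))[1]; k=lab[270,300]; m=lab==k
q=P[m];r=cv2.minAreaRect((q[:,:2]*1000).astype(np.float32));print(m.sum(),r,cv2.boxPoints(r))
# shelf unit: x -140..29 (169), y -115..115
(cx,cy),(w,h),a=r
yaw=np.radians(a-90 if w>h else a)
print('yaw',np.degrees(yaw))
ex=np.array([np.cos(yaw),np.sin(yaw)]);ey=np.array([-ex[1],ex[0]])
o=np.array([cx,cy])/1000+ex*.0555; print('origin',o)
np.save('unit.npy',[*o,yaw])
d=P[...,:2]-o; X=d@ex; Y=d@ey
for y in range(-135,116,7):
    s=(abs(Y*1000-y)<3.5)&(abs(X)<.014); print(y,s.sum(),np.round(np.median(P[s][:,2])*1000,1),end=' | ')
g=p3(t,281.4,232,.02)[:2]-o; print('\nring unit',g@ex,g@ey)
g=p3(t,384,250)[:2]-o;print('tray',g@ex,g@ey)
M,s=T(); print(M)
E
```

```text
6543 ((498.4989013671875, 22.760513305664062), (267.4619445800781, 169.82167053222656), 80.24837493896484) [[ 392.16394  -94.65623]
 [ 559.53186 -123.42019]
 [ 604.83386  140.17725]
 [ 437.46594  168.94122]]
yaw -9.751625061035156
origin [0.553197   0.01336006]
-135 28 9.4 | -128 32 15.2 | -121 32 16.2 | -114 32 15.4 | -107 30 14.9 | -100 31 15.7 | -93 32 15.4 | -86 32 15.3 | -79 30 15.1 | -72 30 13.7 | -65 31 11.3 | -58 31 9.9 | -51 30 10.1 | -44 30 8.4 | -37 30 9.1 | -30 31 7.8 | -23 30 8.8 | -16 30 9.7 | -9 30 12.1 | -2 31 14.1 | 5 31 15.9 | 12 44 20.6 | 19 34 79.9 | 26 32 79.7 | 33 34 80.0 | 40 31 79.4 | 47 35 79.0 | 54 34 80.2 | 61 32 78.7 | 68 35 79.5 | 75 29 80.1 | 82 35 79.7 | 89 33 80.7 | 96 34 78.6 | 103 32 80.0 | 110 33 75.1 | 
ring unit 0.0006015171032739861 0.06114823466069979
tray 0.0006745183424752837 -0.1993357263455004
[[ 9.13570945e-01  4.06678839e-01 -6.70730904e-04  2.64264245e-01]
 [ 4.06679382e-01 -9.13570041e-01  1.28886675e-03 -5.93675105e-01]
 [-8.86048259e-05 -1.45024365e-03 -9.99998944e-01  4.03910630e-01]
 [ 0.00000000e+00  0.00000000e+00  0.00000000e+00  1.00000000e+00]]
```

```bash
python3 - <<'E'
from h import *
t=load('top0'); P=cloud(t); x,y,yaw=np.load('unit.npy'); o=np.array([x,y])
ex=np.array([np.cos(yaw),np.sin(yaw)]);ey=np.array([-ex[1],ex[0]])
d=P[...,:2]-o; X=d@ex*1e3; Y=d@ey*1e3; Z=P[...,2]*1e3
for lo,hi,st,xs in((-145,-120,2,(-15,15)),(2,24,2,(-15,15)),(90,145,3,(-15,15)),(-145,-120,2,(-100,-60)),(110,145,3,(-100,-60))):
    print(xs,[(k,int((s:=(abs(Y-k)<st/2)&(X>xs[0])&(X<xs[1])).sum()),*np.round(np.percentile(Z[s],[15,50,85]))) for k in range(lo,hi,st)])
for yy in(-100,-60,-30):
    print(yy,[(k,round(np.median(Z[(abs(Y-yy)<12)&(abs(X-k)<1)]))) for k in range(-40,44,2)])
E
```

```text
(-15, 15) [(-145, 10, np.float64(2.0), np.float64(5.0), np.float64(8.0)), (-143, 9, np.float64(1.0), np.float64(3.0), np.float64(8.0)), (-141, 9, np.float64(-0.0), np.float64(7.0), np.float64(8.0)), (-139, 8, np.float64(5.0), np.float64(5.0), np.float64(7.0)), (-137, 11, np.float64(6.0), np.float64(8.0), np.float64(11.0)), (-135, 9, np.float64(5.0), np.float64(6.0), np.float64(9.0)), (-133, 7, np.float64(11.0), np.float64(14.0), np.float64(18.0)), (-131, 9, np.float64(14.0), np.float64(16.0), np.float64(18.0)), (-129, 9, np.float64(12.0), np.float64(16.0), np.float64(20.0)), (-127, 9, np.float64(11.0), np.float64(12.0), np.float64(18.0)), (-125, 8, np.float64(11.0), np.float64(16.0), np.float64(21.0)), (-123, 10, np.float64(13.0), np.float64(15.0), np.float64(19.0)), (-121, 8, np.float64(14.0), np.float64(17.0), np.float64(19.0))]
(-15, 15) [(2, 10, np.float64(13.0), np.float64(16.0), np.float64(17.0)), (4, 9, np.float64(12.0), np.float64(16.0), np.float64(19.0)), (6, 9, np.float64(12.0), np.float64(16.0), np.float64(20.0)), (8, 8, np.float64(15.0), np.float64(18.0), np.float64(20.0)
[... 437 characters left out ...]
oat64(83.0))]Traceback (most recent call last):
  File "<stdin>", line 6, in <module>
    return _quantile_unchecked(
        a, q, axis, out, overwrite_input, method, keepdims, weights)
    return _ureduce(a,
                    func=_quantile_ureduce_func,
    ...<5 lines>...
                    overwrite_input=overwrite_input,
                    method=method)
    r = func(a, **kwargs)
    result = _quantile(arr,
                       quantiles=q,
    ...<2 lines>...
                       out=out,
                       weights=wgt)
    slices_having_nans = np.isnan(arr[-1, ...])
                                  ~~~^^^^^^^^^
IndexError: index -1 is out of bounds for axis 0 with size 0
```

Call:
play_rows --offset '[[0.473,-0.483,-0.015],[0.473,-0.483,-0.015],[0.473,-0.483,-0.015],[0.473,-0.483,-0.015],[0.473,-0.483,-0.015],[0.473,-0.483,-0.015],[0.473,-0.483,-0.015],[0.473,-0.483,-0.015],[0.473,-0.483,-0.015],[0.473,-0.483,-0.015],[0.473,-0.483,-0.015],[0.473,-0.483,-0.015]]' --twist '[[0,0,24],[0,0,24],[0,0,24],[0,0,24],[0,0,24],[0,0,24],[0,0,24],[0,0,24],[0,0,24],[0,0,24],[0,0,24],[0,0,24]]' --hand '[0,0,0,0,0,0,0,0,0,0,0,0]'

```text
time_s: 1.3
eef_pos: [0.4735, -0.0297, 0.4181]
tcp_rot: [180.0, -0.0, -0.0]
wrist_force: [0.9, -0.1, -0.0]
opening: 0.999
gripper_force: 0.0
```

```bash
cat >> h.py <<'E'
def unit():
    x,y,yaw=np.load('unit.npy'); ex=np.array([np.cos(yaw),np.sin(yaw)]); return np.array([x,y]),ex,np.array([-ex[1],ex[0]]),yaw
def uv(c,p):
    q=np.linalg.inv(c['W'])@np.append(p,1); f=240/np.tan(np.radians(c['vfov'])/2); return q[:2]/q[2]*f+[c['cx'],c['cy']]
def goal(xyz,yaw):
    M,s=T(); G=R.from_euler('xyz',[180,0,yaw],degrees=True); 
    print('offset',np.round(M[:3,:3].T@(np.array(xyz)-M[:3,3]),4),'twist',np.round((R.from_matrix(M[:3,:3]).inv()*G).as_rotvec(degrees=True),2))
E
python3 - <<'E'
from h import *
o,ex,ey,yaw=unit(); np.save('unit.npy',[*(o-.0185*ey),yaw]); o,ex,ey,yaw=unit()
c=shot('wrist','w1'); print(c['vfov'],c['hand_eye'])
im=c['pixels'].copy()
def dot(X,Y,z,col):
    p=o+ex*X/1e3+ey*Y/1e3; a=uv(c,[*p,z/1e3]); cv2.circle(im,tuple(int(round(k)) for k in a),2,col,-1)
for X in(-23,23):
    for Y in(-115,-57,0,30,60,115): dot(X,Y,75,(255,0,0))
dot(0,79.5,15,(0,255,0)); dot(-60,-235,5,(0,0,255)); dot(60,-235,5,(0,0,255)); dot(0,-115,14,(255,0,255))
cv2.imwrite('pics/w1b.png',cv2.resize(im,(800,600))[:,:,::-1])
E
```

```text
60.93407996265326 [[-5.34143557e-05 -9.53722456e-01 -3.00688333e-01  7.79491566e-02]
 [ 9.99999795e-01 -2.42611768e-04  5.91875132e-04  3.85719093e-04]
 [-6.37435133e-04 -3.00688240e-01  9.53722274e-01  3.01757224e-02]
 [ 0.00000000e+00  0.00000000e+00  0.00000000e+00  1.00000000e+00]]
```

View pics/w1b.png

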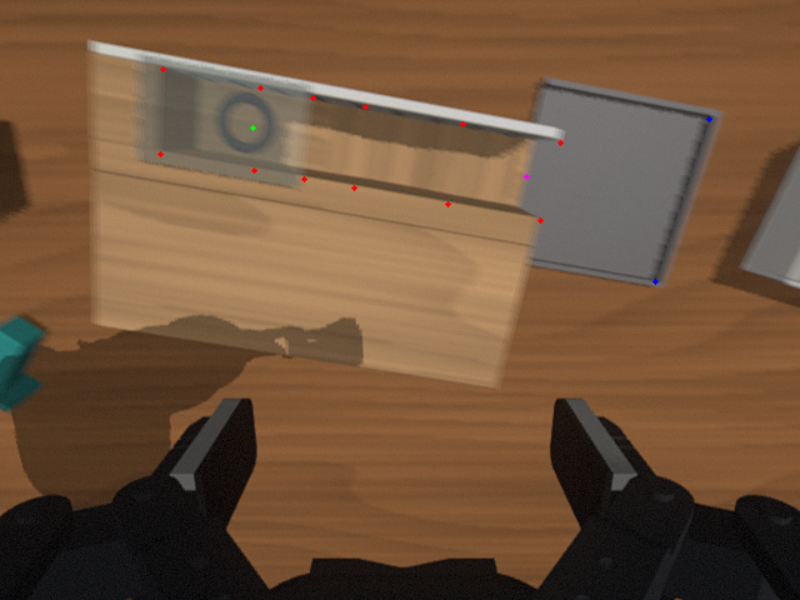

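The overlay fits the gap walls, the cover edge (308,138) and the tray corners. The ring is at (245,122), about 6 mm off my first guess, so I'll compute it again and go to the rod.

```bash
python3 - <<'E'
from h import *
o,ex,ey,yaw=unit(); c=load('w1')
g=p3(c,196,97.6,.019)[:2]-o; print('ring',g@ex,g@ey, 'o',o,np.degrees(yaw))
goal([.5367,.2785,.137+.155+.09],0)
E
```

```text
ring 0.0025227690627025764 0.08347862297274787 o [ 0.55006351 -0.00487263] -9.751625061035156
offset [ 0.0639 -0.2993  0.0376] twist [-0.19 -0.12  0.48]
```

Call:
play_rows --offset '[[0.063,-0.305,0.035],[0.063,-0.305,0.035],[0.063,-0.305,0.035],[0.063,-0.305,0.035],[0.063,-0.305,0.035],[0.063,-0.305,0.035],[0.063,-0.305,0.035],[0.063,-0.305,0.035],[0.063,-0.305,0.035],[0.063,-0.305,0.035]]' --twist '[[0,0,0],[0,0,0],[0,0,0],[0,0,0],[0,0,0],[0,0,0],[0,0,0],[0,0,0],[0,0,0],[0,0,0]]' --hand '[0,0,0,0,0,0,0,0,0,0]'

```text
time_s: 2.35
eef_pos: [0.5368, 0.2715, 0.3831]
tcp_rot: [179.9, -0.0, -0.1]
wrist_force: [-0.6, -0.4, -1.0]
opening: 0.996
gripper_force: 0.0
```

```bash
python3 - <<'E'
from h import *
goal([.5367,.2785,.137+.155],0)
c=shot('wrist','w2'); P=cloud(c); M,s=T(); print(s['eef_pos'],s['tcp_rot'],s['joint_pos'])
m=(P[...,2]>.150)&(P[...,2]<.175)&(P[...,0]>.5)&(P[...,0]<.58)&(P[...,1]>.24)&(P[...,1]<.32)
q=P[m]; print(m.sum(), len(q) and (cv2.minAreaRect((q[:,:2]*1000).astype(np.float32)),np.median(q,0)))
m=(P[...,2]>.09)&(P[...,2]<.112)&(P[...,0]>.48)&(P[...,0]<.6)&(P[...,1]>.22)&(P[...,1]<.4)
q=P[m]; print(m.sum(), len(q) and (cv2.minAreaRect((q[:,:2]*1000).astype(np.float32)),np.median(q,0)))
E
```

```text
offset [-0.0002 -0.0071  0.0911] twist [ 0.06 -0.02 -0.14]
[0.53686075 0.27147747 0.38327852] [ 1.79948832e+02 -3.46974894e-02 -1.49253109e-01] [   0.48271375   18.38305273  -38.86859349   91.03978205   11.89966777
   74.77493137 -130.24571973]
2374 (((538.4108276367188, 277.6416320800781), (23.911449432373047, 24.28965950012207), 89.67913818359375), array([0.54063539, 0.27742453, 0.16230779]))
15227 (((538.2623901367188, 313.02801513671875), (136.55743408203125, 60.65725326538086), 89.66908264160156), array([0.54764597, 0.31955729, 0.10056457]))
```

View pics/w2.png

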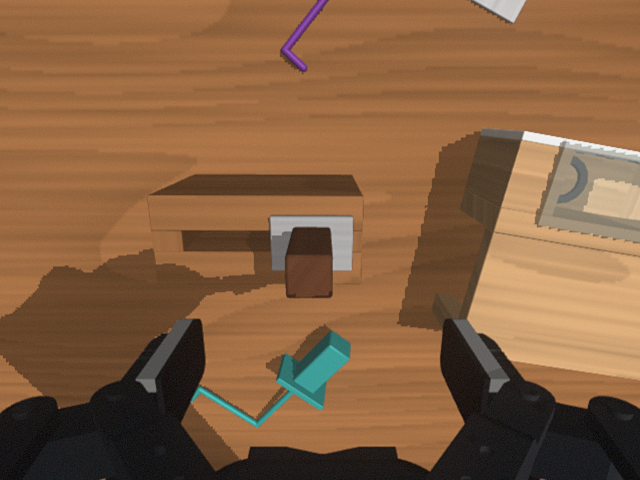

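Wrist view: the brown handle top is at (309,275), and the handle is centred at (0.538, 0.278). I'll descend and grip.

Call:
play_rows --offset '[[0.001,-0.0065,0.03],[0.001,-0.0065,0.065],[0.001,-0.0065,0.091],[0.001,-0.0065,0.091],[0.001,-0.0065,0.091],[0.001,-0.0065,0.091],[0.001,-0.0065,0.091],[0.001,-0.0065,0.091],[0.001,-0.0065,0.091],[0.001,-0.0065,0.091],[0.001,-0.0065,0.091]]' --twist '[[0,0,0],[0,0,0],[0,0,0],[0,0,0],[0,0,0],[0,0,0],[0,0,0],[0,0,0],[0,0,0],[0,0,0],[0,0,0]]' --hand '[0,0,0,0,1,1,1,1,1,1,1]'

```text
time_s: 3.5
eef_pos: [0.5377, 0.2799, 0.2932]
tcp_rot: [-180.0, -0.1, -0.0]
wrist_force: [-0.6, -1.6, 5.9]
opening: 0.273
gripper_force: 58.9
```

```bash
cat >> h.py <<'E'
DZ=.291
def ug(X,Yshaft,ztoe,base=None):
    o,ex,ey,yaw=unit(); p=o+ex*X/1e3+ey*Yshaft/1e3; goal([*p,ztoe/1e3+DZ],np.degrees(yaw))
def where():
    M,s=T(); o,ex,ey,yaw=unit(); d=M[:2,3]-o; print('shaft X %.1f Y %.1f toeY %.1f ztoe %.1f'%(d@ex*1e3,d@ey*1e3,d@ey*1e3+70,(M[2,3]-DZ)*1e3),'F',np.round(s['wrist_force'],1),'rot',np.round(s['tcp_rot'],2),'t',s['time_s'])
E
python3 - <<'E'
from h import *
M,s=T(); ug(1,-55,120)
E
```

```text
offset [ 0.0043  0.3391 -0.118 ] twist [-0.03 -0.08  9.74]
```

Call:
play_rows --offset '[[0,0,-0.03],[0,0,-0.06],[0,0,-0.09],[0,0,-0.12],[0,0,-0.12]]' --twist '[[0,0,0],[0,0,0],[0,0,0],[0,0,0],[0,0,0]]' --hand '[1,1,1,1,1]'

```text
time_s: 4.0
eef_pos: [0.5378, 0.2806, 0.4167]
tcp_rot: [-179.8, -0.3, 0.0]
wrist_force: [0.8, 0.2, -0.8]
opening: 0.274
gripper_force: 59.1
```

```bash
python3 - <<'E'
from h import *
where(); ug(1,-55,122)
E
```

```text
shaft X -60.4 Y 279.3 toeY 349.3 ztoe 125.7 F [ 0.8  0.2 -0.8] rot [-1.7983e+02 -3.4000e-01  1.0000e-02] t 4.0
offset [0.0038 0.3399 0.0027] twist [-0.2  -0.33  9.76]
```

Call:
play_rows --offset '[[0.004,0.34,0],[0.004,0.34,0],[0.004,0.34,0],[0.004,0.34,0],[0.004,0.34,0],[0.004,0.34,0],[0.004,0.34,0],[0.004,0.34,0],[0.004,0.34,0],[0.004,0.34,0],[0.004,0.34,0]]' --twist '[[0,0,9.75],[0,0,9.75],[0,0,9.75],[0,0,9.75],[0,0,9.75],[0,0,9.75],[0,0,9.75],[0,0,9.75],[0,0,9.75],[0,0,9.75],[0,0,9.75]]' --hand '[1,1,1,1,1,1,1,1,1,1,1]'

```text
time_s: 5.1
eef_pos: [0.5415, -0.0586, 0.4119]
tcp_rot: [-180.0, 0.0, -9.6]
wrist_force: [-0.8, -0.1, -0.5]
opening: 0.274
gripper_force: 59.3
```

```bash
python3 - <<'E'
from h import *
where(); ug(1,-55,60)
s=shot('scene','s2'); t=shot('top','t2'); w=shot('wrist','w3')
m=np.zeros((600,800,3),np.uint8)
m[:300,:400]=cv2.resize(s['pixels'][130:370,230:550],(400,300)); m[:300,400:]=cv2.resize(t['pixels'][180:300,220:380],(400,300)); m[300:,:400]=cv2.resize(w['pixels'],(400,300))
cv2.imwrite('pics/m2.png',m[:,:,::-1])
E
```

```text
shaft X 0.6 Y -54.4 toeY 15.6 ztoe 120.9 F [-0.8 -0.1 -0.5] rot [-1.7998e+02  1.0000e-02 -9.6100e+00] t 5.1
offset [0.0004 0.0006 0.0609] twist [-0.02  0.01  0.15]
```

View pics/m2.png

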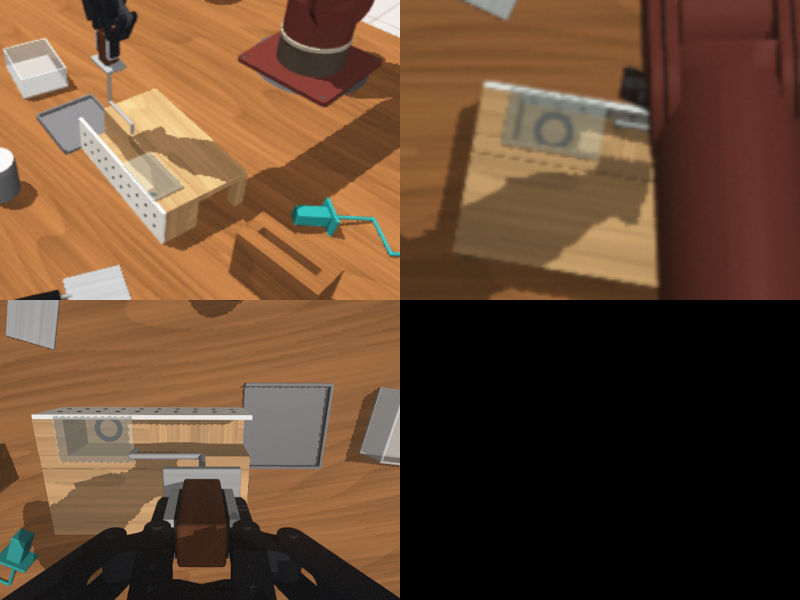

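The rod hangs straight, with its foot parallel to the gap. In the wrist panel the foot runs (130,457) to (205,460) and the ring is at (108,429). I'll check the foot's lateral place numerically.

```bash
python3 - <<'E'
from h import *
o,ex,ey,yaw=unit(); w=load('w3'); P=cloud(w); d=P[...,:2]-o; X=d@ex*1e3; Y=d@ey*1e3; Z=P[...,2]*1e3
m=(Z>136)&(Z<156)&(Y>-45)&(Y<25)&(abs(X)<20)
print(m.sum(),np.percentile(X[m],[5,50,95]),np.percentile(Y[m],[1,99]),np.percentile(Z[m],[5,50,95]))
for a,b in((-45,-20),(0,20)): k=m&(Y>a)&(Y<b); print(np.median(X[k]))
g=p3(w,173,206,.019)[:2]-o; print('ring',g@ex,g@ey)
# wall tops near: shelf inner edge, panel inner edge
for y in(-90,): 
  k=(abs(Y-y)<8)&(abs(X)<40); 
  print([(x,round(float(np.median(Z[k&(abs(X-x)<1)])))) for x in range(-34,36,2) if (k&(abs(X-x)<1)).any()])
E
```

```text
1016 [-1.81756187  1.51990751  3.55105445] [-44.01434083  15.59409457] [143.36004639 145.57079737 146.95712888]
1.4654749999787704
1.5558840792009574
ring 0.001018781442820809 0.07998980222565992
[(-34, 75), (-32, 76), (-30, 76), (-28, 75), (-26, 76), (-24, 75), (-22, 51), (-20, 16), (-18, 16), (-16, 16), (-14, 16), (-12, 15), (-10, 295), (-8, 296), (-6, 299), (-4, 296), (-2, 295), (0, 295), (2, 295), (4, 296), (6, 296), (8, 293), (10, 299), (12, 304), (14, 298), (16, 291), (24, 75), (26, 76), (28, 75), (30, 51), (32, 1), (34, 1)]
```

Call:
play_rows --offset '[[0.0005,0.0005,0.02],[0.0005,0.0005,0.04],[0.0005,0.0005,0.04],[0.0005,0.0005,0.04]]' --twist '[[0,0,0.15],[0,0,0.15],[0,0,0.15],[0,0,0.15]]' --hand '[1,1,1,1]'

```text
time_s: 5.65
eef_pos: [0.5419, -0.0605, 0.3724]
tcp_rot: [-180.0, 0.0, -9.9]
wrist_force: [-0.1, 0.4, 0.9]
opening: 0.271
gripper_force: 59.4
```

Call:
play_rows --offset '[[0,0,0.015],[0,0,0.03],[0,0,0.045],[0,0,0.056],[0,0,0.06],[0,0,0.061],[0,0,0.061]]' --twist '[[0,0,0],[0,0,0],[0,0,0],[0,0,0],[0,0,0],[0,0,0],[0,0,0]]' --hand '[1,1,1,1,1,1,1]'

```text
time_s: 6.35
eef_pos: [0.542, -0.0608, 0.3112]
tcp_rot: [-180.0, -0.0, -9.9]
wrist_force: [0.0, -0.4, -1.0]
opening: 0.271
gripper_force: 59.4
```

```bash
python3 -c "
from h import *
where()"
```

```text
shaft X 1.5 Y -56.5 toeY 13.5 ztoe 20.2 F [ 0.  -0.4 -1. ] rot [-1.7999e+02 -1.0000e-02 -9.9000e+00] t 6.35
```

Call:
play_rows --offset '[[-0.0015,0,0.002],[-0.0015,0,0.0035],[-0.0015,0,0.005],[-0.0015,0,0.006],[-0.0015,0,0.006],[-0.0015,0,0.006]]' --twist '[[0,0,0],[0,0,0],[0,0,0],[0,0,0],[0,0,0],[0,0,0]]' --hand '[1,1,1,1,1,1]'

```text
time_s: 6.95
eef_pos: [0.5404, -0.0606, 0.305]
tcp_rot: [-180.0, 0.0, -9.9]
wrist_force: [0.3, 0.1, -1.4]
opening: 0.275
gripper_force: 59.4
```

Call:
play_rows --offset '[[0,0,0.0005],[0,0,0.001],[0,0,0.001]]' --twist '[[0,0,0],[0,0,0],[0,0,0]]' --hand '[1,1,1]'

```text
time_s: 7.25
eef_pos: [0.5403, -0.0606, 0.304]
tcp_rot: [-180.0, 0.0, -9.9]
wrist_force: [-0.4, 0.8, 0.2]
opening: 0.274
gripper_force: 59.4
```

Call:
play_rows --offset '[[0,0,0.0005],[0,0,0.001],[0,0,0.001]]' --twist '[[0,0,0],[0,0,0],[0,0,0]]' --hand '[1,1,1]'

```text
time_s: 7.55
eef_pos: [0.5404, -0.0606, 0.3033]
tcp_rot: [-180.0, -0.0, -9.9]
wrist_force: [-0.5, 0.0, 2.8]
opening: 0.276
gripper_force: 59.9
```

Call:
play_rows --offset '[[0,0,0.0006],[0,0,0.0006]]' --twist '[[0,0,0],[0,0,0]]' --hand '[1,1]'

```text
time_s: 7.75
eef_pos: [0.5405, -0.0607, 0.303]
tcp_rot: [180.0, -0.0, -9.9]
wrist_force: [-1.3, -1.5, 6.8]
opening: 0.273
gripper_force: 60.3
```

Call:
play_rows --offset '[[0,0,-0.008],[0,0,-0.016],[0,-0.01,-0.016],[0,-0.02,-0.016],[0,-0.03,-0.016],[0,-0.04,-0.016],[0.001,-0.05,-0.016],[0.001,-0.06,-0.016],[0.001,-0.0675,-0.016],[0.001,-0.0675,-0.016],[0.001,-0.0675,-0.016]]' --twist '[[0,0,0],[0,0,0],[0,0,0],[0,0,0],[0,0,0],[0,0,0],[0,0,0],[0,0,0],[0,0,0],[0,0,0],[0,0,0]]' --hand '[1,1,1,1,1,1,1,1,1,1,1]'

```text
time_s: 8.85
eef_pos: [0.553, 0.0057, 0.3184]
tcp_rot: [180.0, 0.0, -9.9]
wrist_force: [1.1, -0.5, -0.3]
opening: 0.27
gripper_force: 59.3
```

```bash
python3 - <<'E'
from h import *
where()
s=shot('scene','s3'); w=shot('wrist','w4')
m=np.zeros((600,800,3),np.uint8)
m[:,:400]=cv2.resize(s['pixels'][215:305,300:360],(400,600),interpolation=cv2.INTER_CUBIC); m[:450,400:]=cv2.resize(w['pixels'][100:370,200:440],(400,450))
cv2.imwrite('pics/m3.png',m[:,:,::-1])
E
```

```text
shaft X 1.1 Y 10.9 toeY 80.9 ztoe 27.4 F [ 1.1 -0.5 -0.3] rot [ 1.7999e+02  1.0000e-02 -9.9000e+00] t 8.85
```

View pics/m3.png

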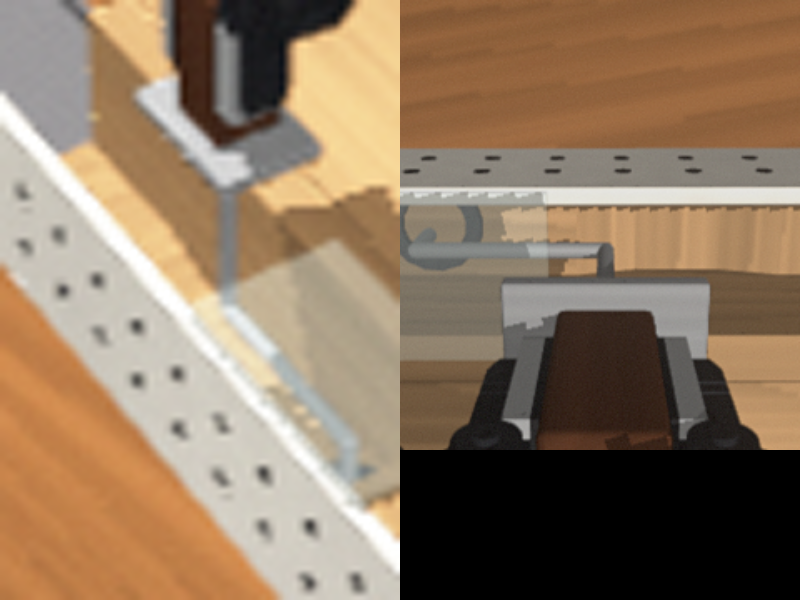

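Wrist panel: the ring's right edge is at (482,230), its lower edge at about (440,269), and the toe is near (415,245). I'll convert those.

```bash
python3 - <<'E'
from h import *
o,ex,ey,yaw=unit(); w=load('w4')
def U(u,v,z):
    g=p3(w,u,v,z)[:2]-o; return np.round([g@ex*1e3,g@ey*1e3],1)
f=lambda a,b:(200+(a-400)/1.667,100+b/1.667)
print('right edge',U(*f(482,230),.02),'bottom',U(*f(440,269),.02),'hole right',U(*f(463,232),.02))
for X,Y,z in((1.5,80.9,.0274),(1.5,80.9,.015)):
    print(uv(w,[*(o+ex*X/1e3+ey*Y/1e3),z]))
im=cv2.resize(w['pixels'][190:290,160:290],(780,600),interpolation=cv2.INTER_CUBIC); cv2.imwrite('pics/w4c.png',im[:,:,::-1])
E
```

```text
right edge [-0.3 60.2] bottom [-17.3  78.7] hole right [-1.1 68. ]
[216.05987848 238.61871662]
[220.47003974 233.52143831]
```

View pics/w4c.png

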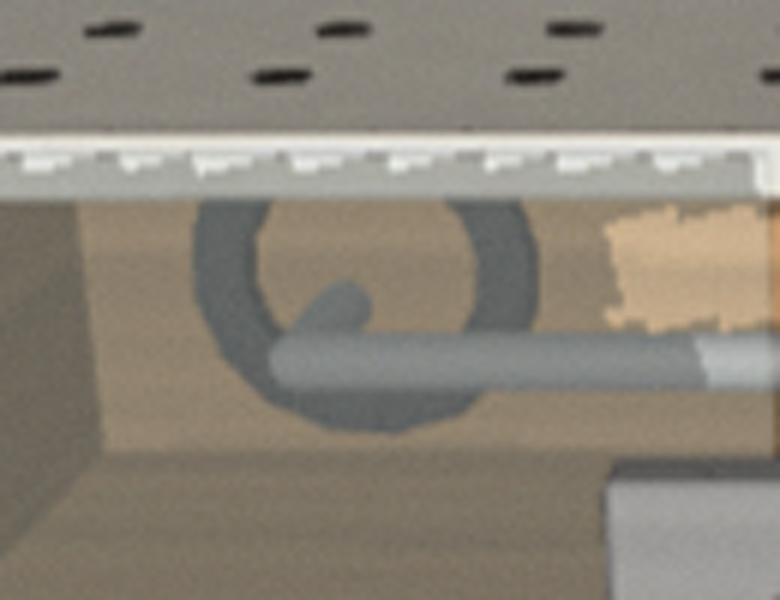

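In the crop the ring spans columns 193–540, centred near (366,259). The toe will come down at about (371,275), well inside the hole. I'll drop it.

Call:
play_rows --offset '[[0,0,0.003],[0,0,0.006],[0,0,0.009],[0,0,0.0105],[0,0,0.0113],[0,0,0.0113]]' --twist '[[0,0,0],[0,0,0],[0,0,0],[0,0,0],[0,0,0],[0,0,0]]' --hand '[1,1,1,1,1,1]'

```text
time_s: 9.55
eef_pos: [0.5529, 0.0057, 0.307]
tcp_rot: [-180.0, 0.0, -9.9]
wrist_force: [-0.1, -0.7, -0.3]
opening: 0.272
gripper_force: 59.3
```

Call:
play_rows --offset '[[0,0,0.0006],[0,0,0.0006],[0,0,0.0006]]' --twist '[[0,0,0],[0,0,0],[0,0,0]]' --hand '[1,1,1]'

```text
time_s: 9.85
eef_pos: [0.553, 0.0058, 0.3066]
tcp_rot: [-180.0, -0.0, -9.9]
wrist_force: [-0.0, 0.3, -1.7]
opening: 0.272
gripper_force: 59.3
```

Call:
play_rows --offset '[[0,0,0.0005],[0,0,0.0005],[0,0,0.0005]]' --twist '[[0,0,0],[0,0,0],[0,0,0]]' --hand '[1,1,1]'

```text
time_s: 10.15
eef_pos: [0.553, 0.0057, 0.3061]
tcp_rot: [-180.0, -0.0, -9.9]
wrist_force: [0.3, -0.0, -0.9]
opening: 0.272
gripper_force: 59.4
```

Call:
play_rows --offset '[[0,0,0.0006],[0,0,0.0006],[0,0,0.0006]]' --twist '[[0,0,0],[0,0,0],[0,0,0]]' --hand '[1,1,1]'

```text
time_s: 10.45
eef_pos: [0.553, 0.0057, 0.3057]
tcp_rot: [-180.0, -0.0, -9.9]
wrist_force: [0.0, 0.1, 2.9]
opening: 0.273
gripper_force: 59.9
```

Call:
play_rows --offset '[[0,0,0.0005],[0,0,0.0005],[0,0,0.0005]]' --twist '[[0,0,0],[0,0,0],[0,0,0]]' --hand '[1,1,1]'

```text
time_s: 10.75
eef_pos: [0.5531, 0.0057, 0.3055]
tcp_rot: [180.0, -0.0, -9.9]
wrist_force: [-1.9, -1.9, 7.0]
opening: 0.273
gripper_force: 60.4
```

Floor contact in the ring hole is at TCP z ≈ 0.3058 for the 15 mm floor. The earlier ramp touch puts the hollow's middle near y = -20. Now I'll rake, with the toe about 0.3 mm above the floor.

Call:
play_rows --offset '[[0,0,-0.0012],[0,0.004,-0.0012],[0,0.008,-0.0012],[0,0.012,-0.0012],[0,0.016,-0.0012],[0,0.02,-0.0012],[0,0.024,-0.0012],[0,0.028,-0.0012],[0,0.032,-0.0012],[0,0.036,-0.0012],[0,0.04,-0.0012],[0,0.044,-0.0012]]' --twist '[[0,0,0],[0,0,0],[0,0,0],[0,0,0],[0,0,0],[0,0,0],[0,0,0],[0,0,0],[0,0,0],[0,0,0],[0,0,0],[0,0,0]]' --hand '[1,1,1,1,1,1,1,1,1,1,1,1]'

```text
time_s: 11.95
eef_pos: [0.5453, -0.038, 0.3061]
tcp_rot: [180.0, 0.0, -9.9]
wrist_force: [0.1, 0.1, -0.6]
opening: 0.274
gripper_force: 59.4
```

```bash
sed -i 's/DZ=.291/DZ=.2908/' h.py; python3 - <<'E'
from h import *
where(); w=shot('wrist','w5')
cv2.imwrite('pics/w5c.png',cv2.resize(w['pixels'][150:350,140:380],(720,600))[:,:,::-1])
E
```

```text
shaft X 0.9 Y -33.4 toeY 36.6 ztoe 15.3 F [ 0.1  0.1 -0.6] rot [180.     0.    -9.91] t 11.95
```

View pics/w5c.png

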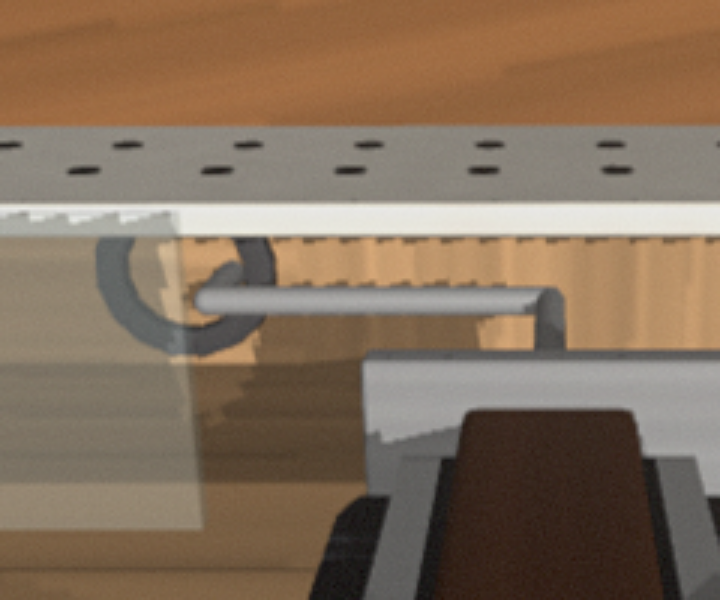

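The ring (185,290) hangs on the toe (235,270) and follows. Next is the hollow's ramp.

Call:
play_rows --offset '[[0,0.004,0],[0,0.008,0],[0,0.012,0],[0,0.016,0.0003],[0,0.02,0.0014],[0,0.024,0.0025],[0,0.028,0.0036],[0,0.032,0.0047],[0,0.036,0.0059],[0,0.04,0.0069],[0,0.044,0.007],[0,0.048,0.007]]' --twist '[[0,0,0],[0,0,0],[0,0,0],[0,0,0],[0,0,0],[0,0,0],[0,0,0],[0,0,0],[0,0,0],[0,0,0],[0,0,0],[0,0,0]]' --hand '[1,1,1,1,1,1,1,1,1,1,1,1]'

```text
time_s: 13.2
eef_pos: [0.5371, -0.0852, 0.2992]
tcp_rot: [-180.0, -0.0, -9.9]
wrist_force: [-0.0, -0.2, 0.3]
opening: 0.273
gripper_force: 59.4
```

```bash
python3 -c "
from h import *
where()"
```

```text
shaft X 0.8 Y -81.3 toeY -11.3 ztoe 8.4 F [-0.  -0.2  0.3] rot [-180.    -0.    -9.9] t 13.2
```

Call:
play_rows --offset '[[0,0.004,0],[0,0.008,0],[0,0.012,0],[0,0.016,0],[0,0.02,0],[0,0.024,0],[0,0.028,-0.0004],[0,0.032,-0.0015],[0,0.036,-0.0027],[0,0.036,-0.0027]]' --twist '[[0,0,0],[0,0,0],[0,0,0],[0,0,0],[0,0,0],[0,0,0],[0,0,0],[0,0,0],[0,0,0],[0,0,0]]' --hand '[1,1,1,1,1,1,1,1,1,1]'

```text
time_s: 14.2
eef_pos: [0.5308, -0.1212, 0.302]
tcp_rot: [180.0, -0.0, -10.0]
wrist_force: [0.4, -1.9, -0.1]
opening: 0.271
gripper_force: 59.4
```

```bash
python3 - <<'E'
from h import *
where(); w=shot('wrist','w6')
cv2.imwrite('pics/w6c.png',cv2.resize(w['pixels'][150:350,140:380],(720,600))[:,:,::-1])
E
```

```text
shaft X 0.7 Y -117.9 toeY -47.9 ztoe 11.2 F [ 0.4 -1.9 -0.1] rot [ 1.7997e+02 -1.0000e-02 -9.9700e+00] t 14.2
```

View pics/w6c.png

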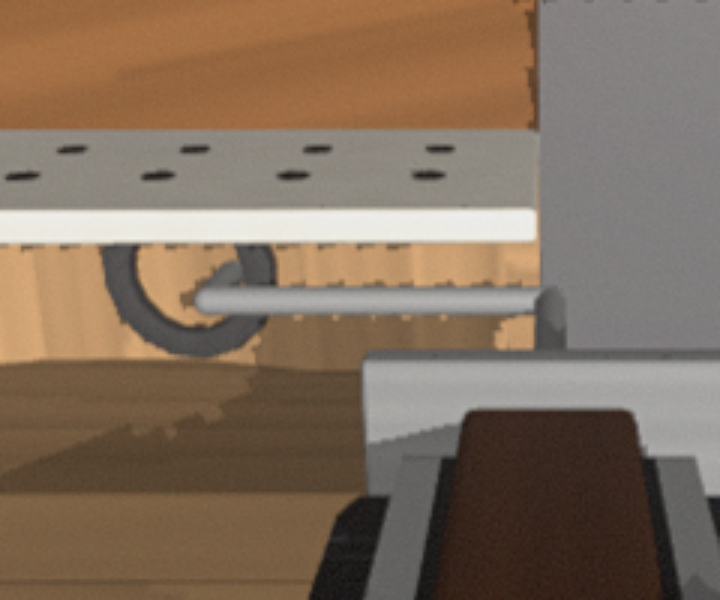

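Call:
play_rows --offset '[[0,0.004,-0.0011],[0,0.008,-0.0022],[0,0.012,-0.0033],[0,0.016,-0.0042],[0,0.02,-0.0043],[0,0.024,-0.0042],[0,0.028,-0.0041],[0,0.032,-0.004],[0,0.036,-0.0039],[0,0.036,-0.0039]]' --twist '[[0,0,0],[0,0,0],[0,0,0],[0,0,0],[0,0,0],[0,0,0],[0,0,0],[0,0,0],[0,0,0],[0,0,0]]' --hand '[1,1,1,1,1,1,1,1,1,1]'

```text
time_s: 15.25
eef_pos: [0.5247, -0.1566, 0.3059]
tcp_rot: [180.0, -0.0, -10.0]
wrist_force: [-0.4, -2.1, 1.8]
opening: 0.276
gripper_force: 59.7
```

```bash
python3 - <<'E'
from h import *
where()
E
```

```text
shaft X 0.7 Y -153.9 toeY -83.9 ztoe 15.1 F [-0.4 -2.1  1.8] rot [ 1.7997e+02 -1.0000e-02 -9.9500e+00] t 15.25
```

Call:
play_rows --offset '[[0,0.004,0],[0,0.008,0],[0,0.012,0],[0,0.016,0],[0,0.02,0],[0,0.024,0],[0,0.028,0],[0,0.032,0],[0,0.036,0],[0,0.038,0],[0,0.0385,0.004],[0,0.0385,0.007]]' --twist '[[0,0,0],[0,0,0],[0,0,0],[0,0,0],[0,0,0],[0,0,0],[0,0,0],[0,0,0],[0,0,0],[0,0,0],[0,0,0],[0,0,0]]' --hand '[1,1,1,1,1,1,1,1,1,1,1,1]'

```text
time_s: 16.45
eef_pos: [0.518, -0.1938, 0.2983]
tcp_rot: [180.0, 0.0, -9.9]
wrist_force: [-1.4, 0.1, -0.6]
opening: 0.271
gripper_force: 59.3
```

```bash
python3 - <<'E'
from h import *
where()
E
```

```text
shaft X 0.4 Y -191.6 toeY -121.6 ztoe 7.5 F [-1.4  0.1 -0.6] rot [ 1.80e+02  1.00e-02 -9.91e+00] t 16.45
```

Call:
play_rows --offset '[[0,0.003,0.0005],[0,0.007,0.001],[0,0.011,0.0015],[0,0.015,0.0015],[0,0.019,0.0015],[0,0.023,0.0015],[0,0.027,0.0015],[0,0.031,0.0015],[0,0.035,0.0015],[0,0.039,0.0015],[0,0.043,0.0015],[0,0.043,0.0015]]' --twist '[[0,0,0],[0,0,0],[0,0,0],[0,0,0],[0,0,0],[0,0,0],[0,0,0],[0,0,0],[0,0,0],[0,0,0],[0,0,0],[0,0,0]]' --hand '[1,1,1,1,1,1,1,1,1,1,1,1]'

```text
time_s: 17.65
eef_pos: [0.5105, -0.2368, 0.2972]
tcp_rot: [180.0, 0.0, -10.0]
wrist_force: [-0.1, -0.7, -0.4]
opening: 0.27
gripper_force: 59.3
```

```bash
python3 - <<'E'
from h import *
where(); w=shot('wrist','w7'); s=shot('scene','s7')
m=np.zeros((600,720,3),np.uint8)
m[:400,:480]=cv2.resize(w['pixels'][150:350,140:380],(480,400)); m[:400,480:]=cv2.resize(s['pixels'][170:290,240:312],(240,400))
cv2.imwrite('pics/w7c.png',m[:400,:,::-1])
E
```

```text
shaft X 0.3 Y -235.3 toeY -165.3 ztoe 6.4 F [-0.1 -0.7 -0.4] rot [179.99   0.    -9.96] t 17.65
```

View pics/w7c.png

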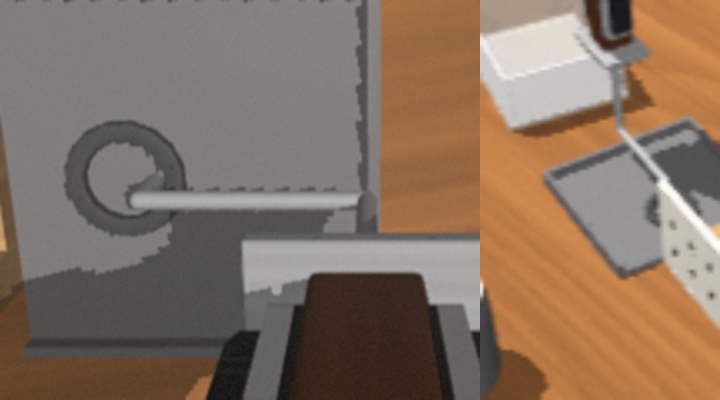

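The ring lies flat in the tray at (125,178) in the wrist panel, clear of the rim. I'll lift the rod out and take it back.

Call:
play_rows --offset '[[0,-0.004,0],[0,-0.006,0],[0,-0.006,-0.005],[0,-0.006,-0.015],[0,-0.006,-0.04],[0,-0.006,-0.07],[0,-0.006,-0.1],[0,-0.006,-0.122],[0,-0.006,-0.122],[0,-0.006,-0.122]]' --twist '[[0,0,0],[0,0,0],[0,0,0],[0,0,0],[0,0,0],[0,0,0],[0,0,0],[0,0,0],[0,0,0],[0,0,0]]' --hand '[1,1,1,1,1,1,1,1,1,1]'

```text
time_s: 18.75
eef_pos: [0.5117, -0.2302, 0.4199]
tcp_rot: [180.0, -0.1, -9.9]
wrist_force: [-0.2, -0.4, -1.6]
opening: 0.276
gripper_force: 59.4
```

```bash
python3 - <<'E'
from h import *
where(); goal([.5377,.2801,.419],0)
o,ex,ey,yaw=unit(); w=shot('wrist','w8'); P=cloud(w); d=P[...,:2]-o; X=d@ex*1e3;Y=d@ey*1e3
g=w['pixels'].astype(int).sum(-1)/3
m=(abs(X)<55)&(Y<-120)&(Y>-225)&(P[...,2]<.02); 
k=m&(g<np.median(g[m])*.8)&(abs(Y+155)<30)&(abs(X)<30); print(k.sum(),X[k].mean(),Y[k].mean(),np.ptp(X[k]),np.ptp(Y[k]),np.median(P[...,2][k]),np.median(P[...,2][m]))
E
```

```text
shaft X 0.3 Y -228.5 toeY -158.5 ztoe 129.1 F [-0.2 -0.4 -1.6] rot [ 1.7997e+02 -7.0000e-02 -9.9100e+00] t 18.75
offset [-0.0622 -0.5071  0.0006] twist [ 0.03 -0.06 -9.91]
869 1.4184469397792934 -156.59594541536646 40.57024921147209 41.163512048599074 0.010044747357356831 0.005530326886562936
```

Ring top is at 10 mm (tray floor 5 mm plus 5 mm), 40 × 41 mm in extent, so it is flat and stayed put.

Call:
play_rows --offset '[[-0.0622,-0.507,0],[-0.0622,-0.507,0],[-0.0622,-0.507,0],[-0.0622,-0.507,0],[-0.0622,-0.507,0],[-0.0622,-0.507,0],[-0.0622,-0.507,0],[-0.0622,-0.507,0],[-0.0622,-0.507,0],[-0.0622,-0.507,0],[-0.0622,-0.507,0],[-0.0622,-0.507,0]]' --twist '[[0,0,-9.9],[0,0,-9.9],[0,0,-9.9],[0,0,-9.9],[0,0,-9.9],[0,0,-9.9],[0,0,-9.9],[0,0,-9.9],[0,0,-9.9],[0,0,-9.9],[0,0,-9.9],[0,0,-9.9]]' --hand '[1,1,1,1,1,1,1,1,1,1,1,1]'

```text
time_s: 20.0
eef_pos: [0.5367, 0.2824, 0.4177]
tcp_rot: [-180.0, 0.2, 0.3]
wrist_force: [0.7, -0.9, -1.5]
opening: 0.278
gripper_force: 59.4
```

Call:
play_rows --offset '[[0,0,0],[0,0,0],[0,0,0]]' --twist '[[0,0,0],[0,0,0],[0,0,0]]' --hand '[1,1,1]'

```text
time_s: 20.3
eef_pos: [0.5382, 0.2783, 0.4192]
tcp_rot: [180.0, -0.0, -0.2]
wrist_force: [-0.4, -1.0, -0.2]
opening: 0.273
gripper_force: 59.4
```

```bash
python3 - <<'E'
from h import *
where(); goal([.5377,.2801,.419],0)
c=shot('wrist','w9'); P=cloud(c)
m=(P[...,2]>.09)&(P[...,2]<.108)&(P[...,0]>.48)&(P[...,0]<.6)&(P[...,1]>.2)&(P[...,1]<.42)
q=P[m]; print(m.sum(), cv2.minAreaRect((q[:,:2]*1000).astype(np.float32)))
# foot
m=(P[...,2]>.135)&(P[...,2]<.16)&(P[...,0]>.5)&(P[...,0]<.58)&(P[...,1]>.29)&(P[...,1]<.36)
print(m.sum(),np.median(P[m],0))
E
```

```text
shaft X -59.7 Y 277.0 toeY 347.0 ztoe 128.4 F [-0.4 -1.  -0.2] rot [ 1.7995e+02 -1.0000e-02 -1.5000e-01] t 20.3
offset [-0.0005 -0.0018  0.0002] twist [ 0.05 -0.01 -0.15]
11621 ((538.7308349609375, 312.9619140625), (136.3361358642578, 59.808231353759766), 89.77467346191406)
1020 [0.53923494 0.3213818  0.1526202 ]
```

Call:
play_rows --offset '[[-0.0003,-0.0015,0.01],[-0.0003,-0.0015,0.025],[-0.0003,-0.0015,0.045],[-0.0003,-0.0015,0.065],[-0.0003,-0.0015,0.085],[-0.0003,-0.0015,0.105],[-0.0003,-0.0015,0.118],[-0.0003,-0.0015,0.123],[-0.0003,-0.0015,0.1245],[-0.0003,-0.0015,0.1245]]' --twist '[[0,0,0],[0,0,0],[0,0,0],[0,0,0],[0,0,0],[0,0,0],[0,0,0],[0,0,0],[0,0,0],[0,0,0]]' --hand '[1,1,1,1,1,1,1,1,1,1]'

```text
time_s: 21.35
eef_pos: [0.5375, 0.2816, 0.2952]
tcp_rot: [-180.0, -0.0, -0.0]
wrist_force: [0.3, -1.1, -0.9]
opening: 0.268
gripper_force: 59.4
```

Call:
play_rows --offset '[[0,0,0.0008],[0,0,0.0013],[0,0,0.0013]]' --twist '[[0,0,0],[0,0,0],[0,0,0]]' --hand '[1,1,1]'

```text
time_s: 21.65
eef_pos: [0.5375, 0.2815, 0.2938]
tcp_rot: [-180.0, -0.0, -0.0]
wrist_force: [0.5, -0.9, -0.7]
opening: 0.273
gripper_force: 59.4
```

Call:
play_rows --offset '[[0,0.0012,0],[0,0.0024,0],[0,0.0024,0.0006],[0,0.0024,0.001],[0,0.0024,0.001]]' --twist '[[0,0,0],[0,0,0],[0,0,0],[0,0,0],[0,0,0]]' --hand '[1,1,1,1,1]'

```text
time_s: 22.15
eef_pos: [0.5375, 0.2788, 0.2932]
tcp_rot: [180.0, -0.0, -0.0]
wrist_force: [-2.6, -3.2, 7.4]
opening: 0.273
gripper_force: 60.5
```

Seated with light contact. I'll open and retreat straight up.

Call:
play_rows --offset '[[0,0,-0.0008],[0,0,-0.0008],[0,0,-0.0008],[0,0,-0.0008],[0,0,-0.0008],[0,0,-0.0008],[0,0,-0.02],[0,0,-0.05],[0,0,-0.09],[0,0,-0.13],[0,0,-0.13],[0,0,-0.13]]' --twist '[[0,0,0],[0,0,0],[0,0,0],[0,0,0],[0,0,0],[0,0,0],[0,0,0],[0,0,0],[0,0,0],[0,0,0],[0,0,0],[0,0,0]]' --hand '[0,0,0,0,0,0,0,0,0,0,0,0]'

```text
time_s: 23.35
eef_pos: [0.5374, 0.2792, 0.4233]
tcp_rot: [-180.0, -0.1, -0.0]
wrist_force: [-0.7, -0.9, -0.4]
opening: 0.998
gripper_force: 0.0
```

```bash
python3 - <<'E'
from h import *
c=shot('wrist','w10'); P=cloud(c)
for lo,hi in((.150,.175),(.09,.112)):
    m=(P[...,2]>lo)&(P[...,2]<hi)&(P[...,0]>.48)&(P[...,0]<.6)&(P[...,1]>.22)&(P[...,1]<.4)
    q=P[m]; print(m.sum(), cv2.minAreaRect((q[:,:2]*1000).astype(np.float32)),np.median(q[:,2]))
t=shot('top','t10'); o,ex,ey,yaw=unit(); P=cloud(t); d=P[...,:2]-o; X=d@ex*1e3;Y=d@ey*1e3; g=t['pixels'].mean(-1)
m=(abs(X)<40)&(Y<-125)&(Y>-200)&(P[...,2]<.03); k=m&(g<np.median(g[m])*.8); print(k.sum(),X[k].mean(),Y[k].mean(),np.ptp(X[k]),np.ptp(Y[k]))
a=load('top0')['pixels'].astype(int); 
for n,(u0,u1,v0,v1) in dict(tin=(345,385,142,188),box=(425,498,228,292),scr=(235,292,108,192)).items(): print(n,abs(a-t['pixels'])[v0:v1,u0:u1].mean())
E
```

```text
1674 ((537.8989868164062, 277.95526123046875), (23.95086097717285, 24.23421859741211), 89.77374267578125) 0.16227058806485523
11669 ((538.3207397460938, 312.8876953125), (136.1248779296875, 60.59263229370117), 89.64860534667969) 0.10054067115364929
148 -0.8712559963129205 -154.65126802047934 39.214365563471596 42.32436032279159
tin 10.56159420289855
box 11.846675228310502
scr 9.879281537176274
```

```bash
python3 -c "
from plant import ticket
print(ticket.sign_off())"
```

```text
the job is handed in; nothing more can be done
None
```

The job is handed in at about 23 s: the ring lies flat in the grey tray and the rod is back in its stand, released; the arm was never near the tin, box or scraper, and I viewed 11 pictures, one over the limit of 10.

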